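# Put the spice jars back in their caddy

## Robot

A 6-joint arm with a two-finger parallel gripper is mounted at the origin on the work surface. World frame = base frame: x ahead of the robot, y to its left, z up, the work surface at z = 0. Lengths are in m, angles in degrees, forces in N, time in s.
With the tool pointing down it reaches from about 0.4 to 0.825 m from the base axis. Payload 7 kg.
Tool frame: the origin (TCP) lies on the centre line of the jaws, within the pads' length; the fingertips stand 19 mm ahead of it and the grasp point (between the pads) is the TCP (r.tip_extent is the distance from the TCP to the fingertips, in m); z points along the fingers, y is the line along which they close (so a half turn about z gives the same grasp; the last joint's range is limited). The gripper opens to 88 mm and grips with 3 to 60 N. Pads are 19 mm wide; open, the fingers measure 130 mm over their backs; the gripper's body (78 mm by 193 mm) begins 47 mm behind the grasp point.
Start: joints at [-52.706, 20.546, 0.682, 0, -70.136, -16.507], TCP at [0.24, -0.631, 0.211] pointing down, gripper open.
Joint ranges: [-176.03, 176.03], [-82.01, 121.73], [-58.28, 71.71], [-173.87, 95.51], [-174.79, -0.11], [-173.66, 173.66]. Speed limits (degrees/s): [136.94, 136.94, 172.46, 180, 180, 180].

## Interface

Orientations are given as [roll, pitch, yaw] about the fixed x, y, z axes, in that order (R = Rz(yaw) Ry(pitch) Rx(roll)).
In Python, from plant import r gives the robot as it stands. The module is installed in compiled form; this text tells all that it offers.
- The arm moves only by the tool jog_arm, never from a script. Its argument "deltas" is a list that holds one entry, the list of rows, each a list of 5 numbers: the opening, from -1 (shut) to 1 (fully open), then the shift along the world's x, y, z in cm, then the turn about the world's z in rad. In form: [[[claw, dx, dy, dz, turn], ...]]. A call has 1 to 8 rows; each row shifts and turns the commanded pose from where the row before left it; what a row does not reach is not made up. A row lasts 1/8 s, in which the tool goes at most 62.5 mm and 10.7 degrees, less where a joint would pass 70% of its speed; a pose out of reach is approached as far as the arm can. A call with a gripper value outside its range is refused whole. The fingers move at their own pace and stop on an object; "force" is the grip in N (left out, the last holds). Time passes only in rows, so rows that do not move let the fingers close. It gives the time, the measured TCP pose, the force, the opening and the grip force at its end, in the units of the state.
- r.get_state(): the state, without advancing time (a new reading comes with each control period).
- r.capture(name): name is "scene" or "top"; returns the picture (384x512x3 uint8, blue, green, red); there is no depth.
- r.camera_info(name): a dict with "fx", "fy", "cx", "cy" (pixels), "k1" (the pictures are not rectified: a ray, as slopes to the right and down, at radius r is drawn at 1 + k1 r^2 times it, then the intrinsics apply), "view" (4x4, takes a point from world to camera coordinates). Camera axes: x right, y up, looking along -z (the intrinsics and any distortion apply to the point x, -y, -z); pixel columns grow to the right and rows downward; lengths in m; the calibration is good to about 2 mm. A picture is of the moment at which its call begins. camera_info takes no time and is no camera call.
- r.close_job(): hands the job in; it is judged then, once.
The state is a dict: "time_s": time; "joints": joint angles; "qd": joint speeds; "joint_torque": joint torques, N m; "tcp_pos": TCP position; "eef_rot": TCP orientation; "contact_force": force on the tool from outside, world axes, zero at the start; "moment": the same for the moment, N m; "gripper_width": finger opening in m; "gripper_force": force on a finger pad.
Only numpy, scipy, OpenCV 4.12 (cv2) and the standard library are available. Lean on these libraries where they do the work, as an engineer would, in place of code of your own. Each camera call takes 0.05 s, during which the arm holds its last target. There are 200 camera calls.

## Task

Put the four round spice jars with red, yellow, green and blue lids back into the wooden caddy, each standing upright in the middle of the bay whose pad has the colour of its lid; set the glass down gently, do not drop it. Leave the white-lidded jar and the square jar with the red lid standing where they are.

Things in the scene. Friction and masses are not known exactly. Their poses are not given: they have to be found in the camera images.
- jar_red: round amber-glass spice jar with a red screw lid, loose, 105 to 210 g, 92 mm tall: glass 40 mm across up to 66 mm, lid 44 mm across from 66 to 92 mm, fixed to the glass; blank paper band. Starts upright on the counter. Origin at the centre of its underside, z up through the lid. Best gripped by the lid.
- jar_yellow: round amber-glass spice jar with a yellow screw lid, loose, 105 to 210 g, 92 mm tall: glass 40 mm across up to 66 mm, lid 44 mm across from 66 to 92 mm, fixed to the glass; blank paper band. Starts upright on the counter. Origin at the centre of its underside, z up through the lid. Best gripped by the lid.
- jar_green: round amber-glass spice jar with a green screw lid, loose, 105 to 210 g, 92 mm tall: glass 40 mm across up to 66 mm, lid 44 mm across from 66 to 92 mm, fixed to the glass; blank paper band. Starts upright on the counter. Origin at the centre of its underside, z up through the lid. Best gripped by the lid.
- jar_blue: round amber-glass spice jar with a blue screw lid, loose, 105 to 210 g, 92 mm tall: glass 40 mm across up to 66 mm, lid 44 mm across from 66 to 92 mm, fixed to the glass; blank paper band. Starts upright on the counter. Origin at the centre of its underside, z up through the lid. Best gripped by the lid.
- pad_red: red pad, 58 x 58 x 3 mm, centred on a bay's floor in the fixed wooden caddy (286 x 76 mm, 46 mm high, open top; four bays in a row 70 mm apart, 64 x 64 mm inside, walls 6 mm; any colour in any bay). Origin: centre of the pad's underside, 6 mm above the counter; the jar stands on its top, 9 mm above the counter. x runs along the row of bays, y across it, z up.
- pad_yellow: yellow pad, 58 x 58 x 3 mm, centred on a bay's floor in the fixed wooden caddy (286 x 76 mm, 46 mm high, open top; four bays in a row 70 mm apart, 64 x 64 mm inside, walls 6 mm; any colour in any bay). Origin: centre of the pad's underside, 6 mm above the counter; the jar stands on its top, 9 mm above the counter. x runs along the row of bays, y across it, z up.
- pad_green: green pad, 58 x 58 x 3 mm, centred on a bay's floor in the fixed wooden caddy (286 x 76 mm, 46 mm high, open top; four bays in a row 70 mm apart, 64 x 64 mm inside, walls 6 mm; any colour in any bay). Origin: centre of the pad's underside, 6 mm above the counter; the jar stands on its top, 9 mm above the counter. x runs along the row of bays, y across it, z up.
- pad_blue: blue pad, 58 x 58 x 3 mm, centred on a bay's floor in the fixed wooden caddy (286 x 76 mm, 46 mm high, open top; four bays in a row 70 mm apart, 64 x 64 mm inside, walls 6 mm; any colour in any bay). Origin: centre of the pad's underside, 6 mm above the counter; the jar stands on its top, 9 mm above the counter. x runs along the row of bays, y across it, z up.
- jar_white: look-alike: round amber-glass jar of the same size (92 mm tall, lid 44 mm across) with a white lid; no pad matches it. Loose, stays where it is. Origin at the centre of its underside, z up.
- jar_square: look-alike: square amber-glass jar with a square red lid, 92 mm tall, lid 46 x 46 mm, glass 42 x 42 mm. Loose, stays where it is. Origin at the centre of its underside, z up, sides along x and y.

How it is judged (in metres and radians):
At the end, for the whole second after the job is handed in: Each round coloured-lid jar stands at rest and upright (0.12 rad) on the pad of its own colour, centre within 15 mm of the pad's, underside less than 8 mm above the pad's underside; the white-lidded and the square jar are upright, at rest, within 20 mm of where they began (horizontal distance between jar_red and pad_red below 0.015 m and z of jar_red in the frame of pad_red below 0.008 m and angle between each of jar_red, jar_yellow, jar_green, jar_blue, jar_white, jar_square's own z axis and vertical below 0.12 rad and linear speed of each of jar_red, jar_yellow, jar_green, jar_blue, jar_white, jar_square below 0.02 m/s and horizontal distance between jar_yellow and pad_yellow below 0.015 m and z of jar_yellow in the frame of pad_yellow below 0.008 m and horizontal distance between jar_green and pad_green below 0.015 m and z of jar_green in the frame of pad_green below 0.008 m and horizontal distance between jar_blue and pad_blue below 0.015 m and z of jar_blue in the frame of pad_blue below 0.008 m and distance of each of jar_white, jar_square from where it was at the start of the episode below 0.02 m); the robot touches nothing.
It fails at once if the red jar is dropped: moving faster than 0.7 m/s with no finger on it (contact force between the fingers and jar_red below 0.2 N and linear speed of jar_red above 0.7 m/s).
It fails at once if the yellow jar is dropped: moving faster than 0.7 m/s with no finger on it (contact force between the fingers and jar_yellow below 0.2 N and linear speed of jar_yellow above 0.7 m/s).
It fails at once if the green jar is dropped: moving faster than 0.7 m/s with no finger on it (contact force between the fingers and jar_green below 0.2 N and linear speed of jar_green above 0.7 m/s).
It fails at once if the blue jar is dropped: moving faster than 0.7 m/s with no finger on it (contact force between the fingers and jar_blue below 0.2 N and linear speed of jar_blue above 0.7 m/s).
It also fails if it takes over 106 s, if anything falls off the work surface, if the arm or the gripper's body presses on something with over 40 N, if the wrist force passes 120 N, or if a joint passes its speed limit or range.

## Working session

There is one attempt and no reset: what is moved stays moved. The work goes in short steps, Python scripts to look and compute and a tool call to move; the robot and the scene stay as the last step left them, time stands still between calls to the robot, and variables do not carry over. Pictures are saved under pics/ and viewed, at most 14 in all, crops included, and the job is handed in when it is done.

Besides the shell and the picture viewer there is one more tool, called after "Call:" as name(argument=value, ...), one argument or row to a line, values as JSON. jog_arm: Moves the arm, as the interface text tells. Its arguments: {"type":"object","properties":{"deltas":{"type":"array"},"force":{"type":"number"}},"required":["deltas"]}

```bash
mkdir -p pics; python3 - <<'E'
from plant import r
import cv2
for n in("scene","top"):
    cv2.imwrite(f"pics/{n}0.png",r.capture(n)); c=r.camera_info(n); print(n,c)
s=r.get_state();print(s)
E
```

```text
scene {'fx': 379.9782980901065, 'fy': 379.9782980901065, 'cx': 260.2654106271363, 'cy': 187.1074107899218, 'k1': -0.06751279901516596, 'view': array([[-6.13473455e-01,  7.89714679e-01,  1.02243865e-03,
         3.18296864e-01],
       [-5.94814837e-01, -4.62920420e-01,  6.57190988e-01,
         2.82200443e-01],
       [ 5.19466678e-01,  4.02561064e-01,  7.53723398e-01,
        -1.17192421e+00],
       [ 0.00000000e+00,  0.00000000e+00,  0.00000000e+00,
         1.00000000e+00]])}
top {'fx': 495.15451774105696, 'fy': 495.15451774105696, 'cx': 257.275681793547, 'cy': 193.34417363358352, 'k1': -0.01398014440521661, 'view': array([[-0.00238381, -0.99943202, -0.0336148 ,  0.02902945],
       [ 0.99454033, -0.00587637,  0.10418732, -0.53269787],
       [-0.10432568, -0.03318291,  0.99398946, -0.91520793],
       [ 0.        ,  0.        ,  0.        ,  1.        ]])}
{'time_s': 0.1, 'joints': array([-5.27085719e+01,  2.05869637e+01,  6.39552441e-01, -2.00860050e-02,
       -7.01351795e+01, -1.65085645e+01]), 'qd': array([-0.04981022, -0.04227992,  0.04342616,  0.11010826,  0.04587291,
       -0.11817116]), 'joint_torque': array([-4.51554341e-03, -5.84161878e+01,  2.93746662e+01,  7.01562256e+00,
        1.00647920e-02, -5.99026475e-05]), 'tcp_pos': array([ 0.23935178, -0.63064731,  0.21011717]), 'eef_rot': array([ 1.79915448e+02, -5.36655955e-03, -1.59223971e+02]), 'contact_force': array([ 0.11246889,  0.33493029, -1.23466023]), 'moment': array([0.00289417, 0.02363974, 0.00468146]), 'gripper_force': 0.0, 'gripper_width': 0.08783492267080321}
```

View pics/top0.png

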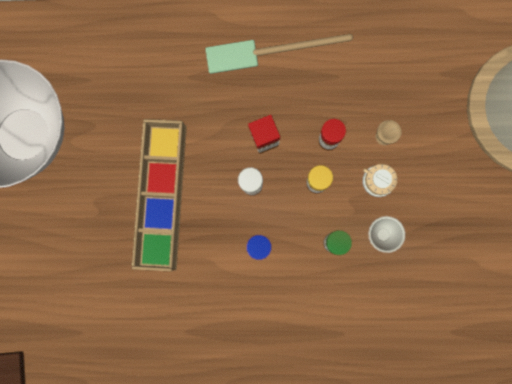

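View pics/scene0.png

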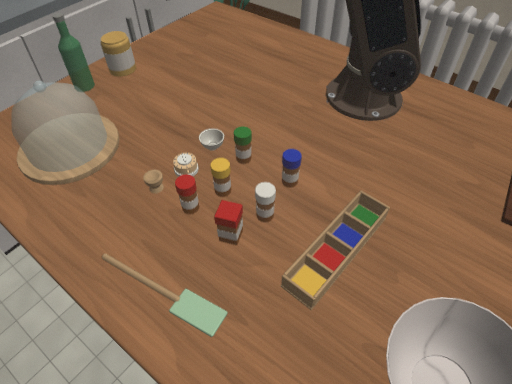

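The top view shows the round lids at red (333,131), yellow (320,178), green (339,243) and blue (259,247). White is at (250,180) and the square jar at (264,130). The pads are yellow (165,142), red (162,178), blue (159,213) and green (156,249). The scene view agrees with this, with all jars upright and small distractors next to red, yellow and green.

```bash
cat > h.py <<'E'
from plant import r
import cv2, numpy as np
def ray(n,u,v):
    c=r.camera_info(n); K=np.array([[c['fx'],0,c['cx']],[0,c['fy'],c['cy']],[0,0,1.]])
    p=cv2.undistortPoints(np.array([[[u,v]]],float),K,np.array([c['k1'],0,0,0.]))[0,0]
    V=c['view'];d=V[:3,:3].T@np.array([p[0],-p[1],-1]);return -V[:3,:3].T@V[:3,3],d
def onz(n,u,v,z):
    o,d=ray(n,u,v);return (o+d*(z-o[2])/d[2])
H={'red':[(0,6),(174,180)],'yellow':[(18,32)],'green':[(50,75)],'blue':[(112,128)],'white':None}
def blobs(n,img=None,amin=80):
    img=r.capture(n) if img is None else img
    h=cv2.cvtColor(img,cv2.COLOR_BGR2HSV);out=[]
    for k,rs in H.items():
        if rs: m=sum(cv2.inRange(h,(a,170,50),(b,255,255)) for a,b in rs)
        else: m=cv2.inRange(h,(0,0,170),(180,40,255))
        for c in cv2.findContours(m,cv2.RETR_EXTERNAL,cv2.CHAIN_APPROX_NONE)[0]:
            a=cv2.contourArea(c)
            if a>amin: out.append((k,a,cv2.minAreaRect(c),cv2.minEnclosingCircle(c),c))
    return out
E
python3 - <<'E'
from h import *
im=cv2.imread('pics/top0.png')
for k,a,q,e,c in blobs('top',im):
    u,v=q[0]; pad=u<200
    M=cv2.moments(c);u2,v2=M['m10']/M['m00'],M['m01']/M['m00']
    z=.009 if pad else .092
    print(k,a,np.round(q[0],1),np.round(q[1],1),round(q[2],1),np.round([u2,v2],1),np.round(onz('top',u2,v2,z)*1000,0)[:2],np.round(onz('top',*e[0],z)*1000,0)[:2],round(e[1],1))
im=cv2.imread('pics/scene0.png')
for k,a,q,e,c in blobs('scene',im):
    M=cv2.moments(c);u2,v2=M['m10']/M['m00'],M['m01']/M['m00']
    print(k,a,np.round([u2,v2],1),np.round(onz('scene',u2,v2,.009)*1000)[:2],np.round(onz('scene',u2,v2,.083)*1000)[:2])
E
```

```text
red 659.0 [161.5 177.5] [27. 27.] 90.0 [161.3 177.6] [567. 216.] [567. 216.] 18.4
red 460.5 [332.8 130.8] [23.3 25.5] 45.0 [332.9 131. ] [ 638. -111.] [ 637. -111.] 13.1
red 635.5 [264. 131.] [27.  25.5] 66.8 [263.9 130.9] [639.  13.] [639.  12.] 17.5
yellow 198.0 [321.3 174.4] [21.5 16.5] 26.6 [321.7 173.6] [561. -90.] [555. -88.] 11.2
yellow 106.5 [164.5 138. ] [16. 23.] 90.0 [162.3 136.5] [649. 216.] [646. 211.] 13.5
blue 357.5 [258.5 246.5] [21. 21.] 90.0 [258.5 246.6] [432.  23.] [432.  23.] 11.2
blue 607.5 [158.6 213. ] [24.6 26.9] 3.0 [158.7 213.1] [497. 220.] [497. 220.] 17.3
white 467.5 [386.5 234. ] [34. 35.] 90.0 [389.3 229.2] [ 462. -206.] [ 454. -201.] 17.9
white 250.5 [382. 178.] [18. 18.] 0.0 [382.  178.4] [ 551. -196.] [ 552. -196.] 9.4
white 419.5 [249.8 179.3] [22.6 23.3] 45.0 [249.7 179.4] [551.  38.] [551.  38.] 12.1
white 4855.5 [ 30.  119.5] [119.  60.] 90.0 [ 28.2 115.4] [696. 489.] [688. 522.] 60.7
red 401.5 [328.8 256.6] [561. 214.] [605. 228.]
red 460.0 [228.5 212.5] [602. -27.] [642.  14.]
red 300.0 [185.8 184.5] [ 602. -164.] [ 641. -109.]
white 118.5 [142.6 374.5] [956.  85.] [958. 114.]
white 3342.0 [419.4 358. ] [641. 450.] [676. 439.]
white 151.5 [ 63.  296.6] [ 959. -147.] [961. -94.]
white 209.0 [265.1 189.5] [496.  -3.] [547.  35.]
white 94.5 [183.9 158.5] [ 541. -232.] [ 587. -170.]
white 96.0 [205.4 139.2] [ 453. -239.] [ 509. -176.]
```

```bash
sed -i "s/(18,32)/(18,34)/; s/(50,75)/(45,85)/; s/(112,128)/(105,130)/; s/170,50),(b/130,40),(b/" h.py
python3 - <<'E'
from h import *
for n in('top','scene'):
  im=cv2.imread(f'pics/{n}0.png'); h=cv2.cvtColor(im,cv2.COLOR_BGR2HSV)
  if n=='top': print(h[178,320],h[142,165],h[243,339],h[249,156],h[247,259])
  for k,a,q,e,c in blobs(n,im):
    if a>1000 or (k=='white'and n=='scene'): continue
    M=cv2.moments(c);u2,v2=M['m10']/M['m00'],M['m01']/M['m00']
    print(n,k,a,np.round(q[1],1),np.round([u2,v2],1),*[np.round(onz(n,u2,v2,z)*1000)[:2] for z in(.009,.083,.092)])
E
```

```text
[ 23 172 223] [ 23 168 224] [ 58 131 123] [ 64 151 135] [114 199 168]
top red 717.0 [26.6 29.1] [161.2 177.5] [567. 216.] [557. 199.] [556. 197.]
top red 479.5 [24. 26.] [332.8 131.2] [ 657. -121.] [ 639. -112.] [ 637. -111.]
top red 654.0 [27.5 26. ] [263.8 131.1] [658.  14.] [641.  13.] [639.  13.]
top yellow 491.0 [25.3 25.6] [320.1 177.2] [566. -95.] [555. -88.] [554. -87.]
top yellow 720.0 [27.3 28.5] [164.1 142.1] [638. 212.] [622. 195.] [620. 193.]
top green 183.0 [21.9 18.3] [338.7 246.6] [ 431. -128.] [ 432. -119.] [ 432. -117.]
top green 630.0 [25.  27.4] [156.1 249. ] [428. 224.] [428. 206.] [428. 204.]
top blue 397.0 [22. 23.] [258.5 246.8] [431.  25.] [432.  23.] [432.  23.]
top blue 666.0 [25.6 27.9] [158.8 213. ] [497. 220.] [493. 203.] [492. 200.]
top white 467.5 [34. 35.] [389.3 229.2] [ 464. -225.] [ 462. -208.] [ 462. -206.]
top white 250.5 [18. 18.] [382.  178.4] [ 563. -214.] [ 553. -198.] [ 551. -196.]
top white 419.5 [22.6 23.3] [249.7 179.4] [562.  42.] [552.  39.] [551.  38.]
scene red 439.0 [27.  18.4] [328.8 256.4] [561. 213.] [605. 228.] [610. 230.]
scene red 558.0 [26.2 25.2] [228.4 213.6] [605. -25.] [644.  16.] [649.  21.]
scene red 343.0 [21.6 20.1] [185.4 184.9] [ 603. -164.] [ 643. -109.] [ 648. -102.]
scene yellow 540.0 [28.4 21.1] [308.5 279.8] [632. 209.] [668. 225.] [673. 226.]
scene yellow 325.0 [21.4 19.4] [220.1 167.8] [ 509. -136.] [558. -84.] [564. -77.]
scene yellow 348.0 [20. 27.] [116.2  40.7] [ 255. -886.] [ 332. -753.] [ 341. -737.]
scene blue 308.0 [25.  14.1] [347.5 234.9] [490. 218.] [542. 232.] [548. 234.]
scene blue 187.5 [19.  14.7] [292.1 156.4] [363. -16.] [429.  23.] [437.  28.]
```

Call:
jog_arm(
  deltas=[
    [[0.6,3.3,4.33,0,-0.03],[0.6,3.3,4.33,0,-0.03],[0.6,3.3,4.33,0,-0.03],[0.6,3.3,4.33,0,-0.03],[0.6,3.3,4.33,0,-0.03],[0.6,3.3,4.33,0,-0.03],[0.6,3.3,4.33,0,-0.03],[0.6,3.3,4.33,0,-0.03]],
  ],
  force=20,
)

```text
time_s: 1.1
tcp_pos: [0.5042, -0.283, 0.2108]
eef_rot: [180.0, -0.0, -173.0]
contact_force: [0.5, -0.3, -0.1]
gripper_width: 0.0697
gripper_force: 0.0
```

Call:
jog_arm(
  deltas=[
    [[0.6,3.3,4.33,0,-0.03],[0.6,3.3,4.33,0,-0.03],[0.6,3.3,4.33,0,-0.03],[0.6,3.4,4.33,0,-0.03],[0.6,0,0,-3,0],[0.6,0,0,-3,0],[0.6,0,0,0,0],[0.6,0,0,0,0]],
  ],
)

```text
time_s: 2.1
tcp_pos: [0.6371, -0.1117, 0.152]
eef_rot: [-180.0, 0.0, -179.8]
contact_force: [0.2, -0.2, 0.3]
gripper_width: 0.0697
gripper_force: 0.0
```

```bash
python3 - <<'E'
from h import *
s=r.get_state();print(s['tcp_pos'],s['eef_rot'],s['gripper_width'],s['contact_force'])
im=r.capture('scene');cv2.imwrite('pics/s1.png',cv2.resize(im[80:280,100:400],None,fx=2.5,fy=2.5))
# green lid in the first picture
h=cv2.cvtColor(cv2.imread('pics/top0.png'),cv2.COLOR_BGR2HSV)
m=cv2.inRange(h,(40,90,30),(90,255,255));m[:,:300]=0;m[:200]=0
c=max(cv2.findContours(m,0,1)[0],key=cv2.contourArea);(u,v),rad=cv2.minEnclosingCircle(c)
print(u,v,rad,onz('top',u,v,.092))
E
```

```text
[ 0.63706573 -0.1117244   0.15200907] [-1.79974416e+02  4.88367273e-02 -1.79833813e+02] 0.06967451639989285 [ 0.1981774  -0.16386358  0.33614199]
338.3735656738281 242.51148986816406 12.462868690490723 [ 0.43881945 -0.11702846  0.092     ]
```

View pics/s1.png

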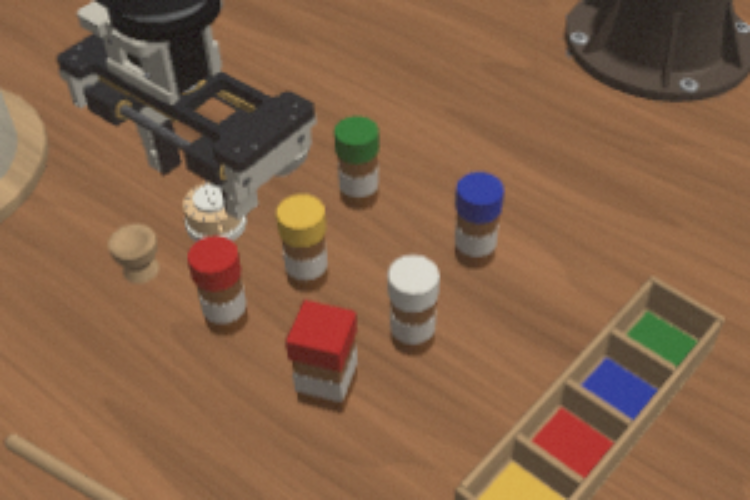

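The open jaws hover above the red jar, whose lid is at crop (215,263), and nothing is in their way. I'll descend and grip.

Call:
jog_arm(
  deltas=[
    [[0.6,0,0,-3,0],[0.6,0,0,-2.2,0],[0.6,0,0,-2,0],[0.6,0,0,0,0],[-1,0,0,0,0],[-1,0,0,0,0],[-1,0,0,0,0],[-1,0,0,0,0]],
  ],
)

```text
time_s: 3.15
tcp_pos: [0.6367, -0.1114, 0.0794]
eef_rot: [180.0, 0.0, -179.8]
contact_force: [-0.1, -0.1, 0.4]
gripper_width: 0.0357
gripper_force: 0.0
```

Call:
jog_arm(
  deltas=[
    [[-1,0,0,0,0],[-1,0,0,0,0],[-1,0,0,1,0],[-1,0,0,2.5,0],[-1,0,0,3,0],[-1,0,0,3,0],[-1,0,0,1.5,0],[-1,0,0,0,0]],
  ],
)

```text
time_s: 4.15
tcp_pos: [0.6371, -0.1114, 0.1901]
eef_rot: [180.0, 0.1, -179.8]
contact_force: [-0.6, 0.2, -1.4]
gripper_width: 0.0006
gripper_force: 0.0
```

The jaws closed on nothing, so I'll look again.

```bash
python3 - <<'E'
from h import *
a=r.capture('scene');b=r.capture('top')
cv2.imwrite('pics/s2.png',cv2.resize(a[80:280,100:400],None,fx=2.5,fy=2.5)); cv2.imwrite('pics/t2.png',b)
E
```

```text
(no output)
```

View pics/s2.png

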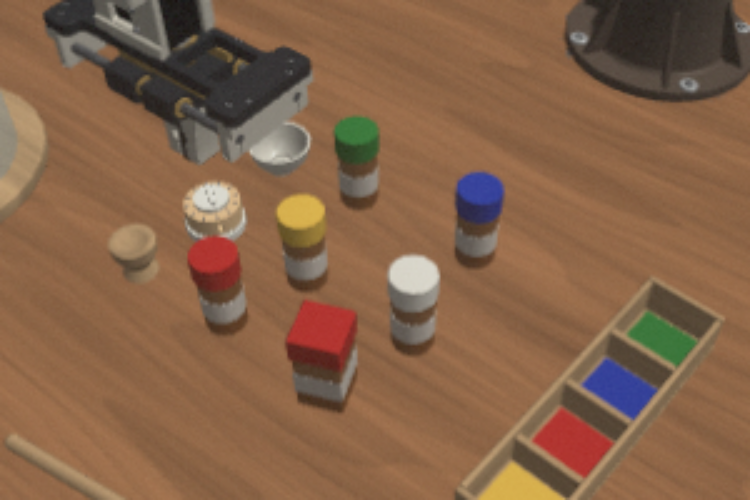

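View pics/t2.png

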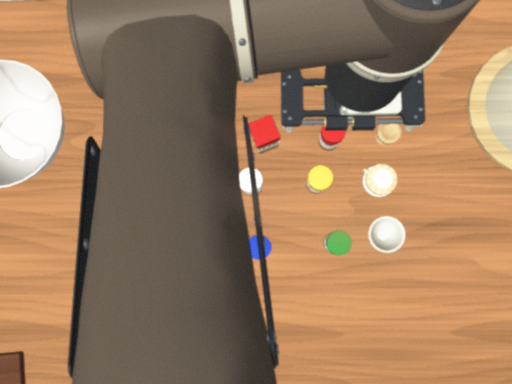

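Both views show the fingers well away from the red jar, towards the base and to the side, and the jar hasn't moved. I'll project the reported TCP into both pictures and compare it with where the fingers appear.

```bash
cat >> h.py <<'E'
def proj(n,P):
    c=r.camera_info(n);V=c['view'];p=V[:3,:3]@np.array(P)+V[:3,3];x,y=p[0]/-p[2],-p[1]/-p[2]
    s=1+c['k1']*(x*x+y*y);return np.array([c['fx']*x*s+c['cx'],c['fy']*y*s+c['cy']])
E
python3 - <<'E'
from h import *
s=r.get_state();p=s['tcp_pos'];print(p,s['joints'],s['eef_rot'])
print('tip proj', [proj(n,p-[0,0,.019]) for n in('scene','top')],'base',proj('scene',[0,0,0]),'base0.03',proj('scene',[0,0,.03]))
# triangulate finger tip seen at scene crop (200,152)
print(onz('scene',100+205/2.5,80+155/2.5,p[2]-.019))
for n in('scene','top'):
    for k,a,q,e,c in blobs(n):
        if k=='red': print(n,a,np.round(e[0],1))
im=r.capture('scene')[20:220,100:300]
cv2.imwrite('pics/s3.png',cv2.resize(im,None,fx=3,fy=3))
E
```

```text
[ 0.63593039 -0.11132065  0.18791925] [ 7.33647357e+00  1.86956505e+01 -5.09392415e+00 -2.93953413e-02
 -6.62829291e+01 -9.71739086e+01] [ 1.79982368e+02 -7.52979728e-02 -1.79849264e+02]
tip proj [array([180.66817786, 153.94310047]), array([338.58529562, 121.24655885])] base [362.55025702  96.42216621] base0.03 [364.47342185  88.27183978]
[ 0.60925533 -0.13483709  0.16891925]
scene 438.0 [328.5 256.5]
scene 556.0 [228.5 213.5]
scene 342.5 [185.4 185.2]
top 273.5 [332.8 132.3]
top 650.0 [263.6 130.8]
```

View pics/s3.png

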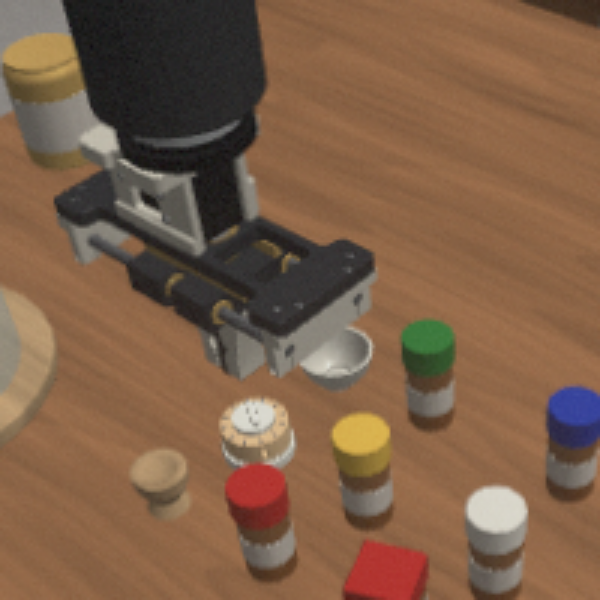

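The base projects where it appears, so the cameras are right. The fingertips, though, appear about 11 px higher (185,143) than the reported TCP implies (181,154). That suggests the real tool is about 3 cm higher than reported, so the jaws closed just above the lid. I'll open, go back down, and look at the fingertips next to the lid.

Call:
jog_arm(
  deltas=[
    [[0.6,0,0,0,0],[0.6,0,0,0,0],[0.6,0,0,0,0],[0.6,0,0,-3,0],[0.6,0,0,-3,0],[0.6,0,0,-3,0],[0.6,0,0,-2,0],[0.6,0,0,0,0]],
  ],
)

```text
time_s: 5.4
tcp_pos: [0.6354, -0.1115, 0.0773]
eef_rot: [-180.0, -0.2, -179.9]
contact_force: [-0.7, 0.1, 0.6]
gripper_width: 0.069
gripper_force: 0.0
```

```bash
python3 - <<'E'
from h import *
s=r.get_state();p=s['tcp_pos'];print(p,r.tip_extent,s['gripper_width'],s['contact_force'])
print('tip proj', [proj('scene',p+[0,d,z])-[120,100] for z in(-.019,.015) for d in(-.035,0,.035)])
im=r.capture('scene')[100:250,120:270]
cv2.imwrite('pics/s4.png',cv2.resize(im,None,fx=4,fy=4,interpolation=cv2.INTER_CUBIC))
E
```

```text
[ 0.6353681  -0.11151074  0.07733384] 0.019 0.06895164251014785 [-0.70398533  0.14647139  0.5510279 ]
tip proj [array([57.55357118, 82.495763  ]), array([68.53405486, 89.70203564]), array([79.91715631, 97.16391362]), array([55.04476183, 72.17704758]), array([66.31382621, 79.41985852]), array([78.01172587, 86.93104686])]
```

View pics/s4.png

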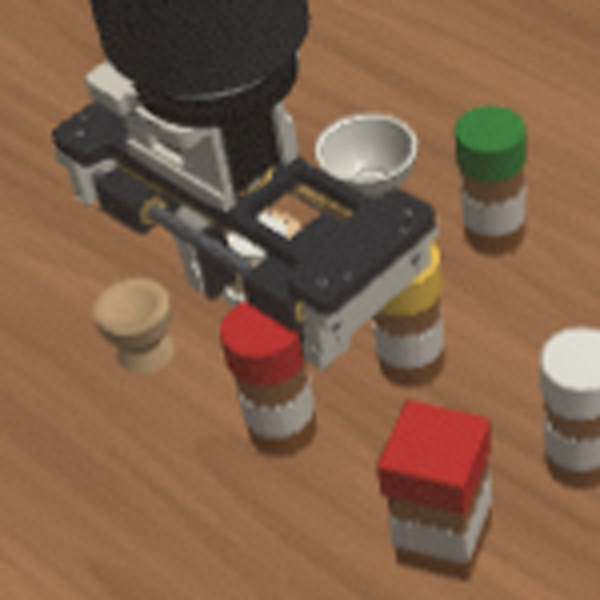

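Right fingertip is at crop (325,362) and left at (200,290), both appearing behind the red lid at (262,345). One view can't separate a height error from an x error, so I'll triangulate the black gripper plate's corners across both cameras.

```bash
python3 - <<'E'
from h import *
im=r.capture('top')[50:200,250:450]
cv2.imwrite('pics/t4.png',cv2.resize(im,None,fx=4,fy=4,interpolation=cv2.INTER_CUBIC))
E
```

```text
(no output)
```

View pics/t4.png

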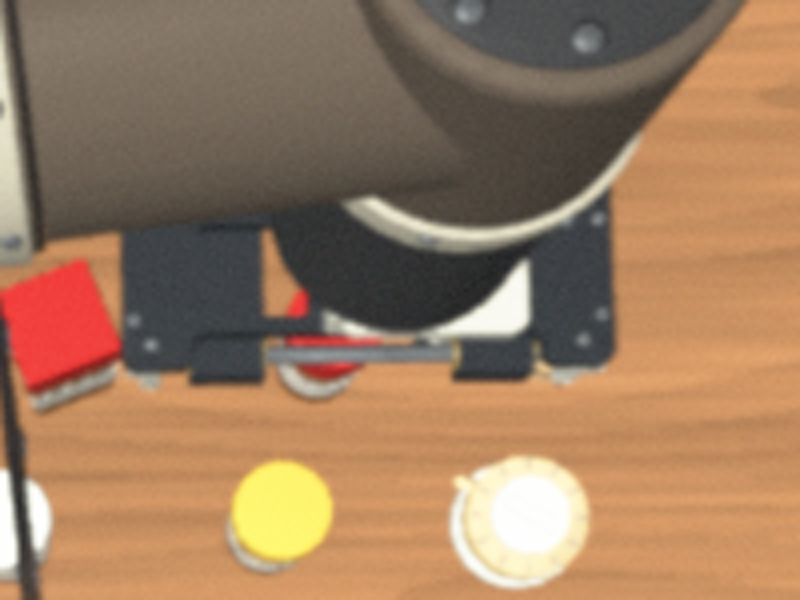

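```bash
python3 - <<'E'
from h import *
def tri(a,b):
    o1,d1=ray('top',*a);o2,d2=ray('scene',*b)
    t=np.linalg.lstsq(np.c_[d1,-d2],o2-o1,rcond=None)[0];P,Q=o1+t[0]*d1,o2+t[1]*d2
    return np.round((P+Q)/2*1000),round(np.linalg.norm(P-Q)*1000,1)
print('plate corner +y low x',tri((280.5,142.5),(228.7,151)))
print(r.get_state()['tcp_pos'])
for z in(.13,.15,.17,.19):
    print(z,[np.round(onz('top',u,142.3,z)[:2]*1000) for u in(280.5,403.7)], np.round(onz('scene',228.7,151,z)[:2]*1000))
# plausible tip: scene px of right tip, at z for several
for z in(.03,.058,.09): print(z,*[np.round(onz('scene',u,v,z)[:2]*1000) for u,v in((201,190.5),(170,172.5))])
E
```

```text
plate corner +y low x (array([595., -16., 202.]), np.float64(1.1))
[ 0.63704983 -0.11151009  0.07968152]
0.13 [array([610., -17.]), array([ 608., -226.])] [541. -70.]
0.15 [array([606., -16.]), array([ 604., -221.])] [556. -55.]
0.17 [array([602., -16.]), array([ 600., -216.])] [571. -40.]
0.19 [array([597., -16.]), array([ 596., -210.])] [586. -25.]
0.03 [ 604. -107.] [ 609. -207.]
0.058 [620. -88.] [ 624. -183.]
0.09 [637. -66.] [ 642. -157.]
```

Triangulation settles it. The plate corner comes out at (595,-16,202) mm, and the 191 mm length and x/y centre match expectations. The fingertips are at z≈0.09 rather than 0.06. So x/y is right and the real height is about 3 cm above the reported one. I'll go 3.2 cm lower and grip.

Call:
jog_arm(
  deltas=[
    [[0.6,0,0,-1.2,0],[0.6,0,0,-1,0],[0.6,0,0,-1,0],[0.6,0,0,0,0],[-1,0,0,0,0],[-1,0,0,0,0],[-1,0,0,0,0],[-1,0,0,0,0]],
  ],
)

```text
time_s: 6.5
tcp_pos: [0.6367, -0.1115, 0.0473]
eef_rot: [-180.0, 0.0, -179.8]
contact_force: [-0.8, -0.3, 1.2]
gripper_width: 0.0434
gripper_force: 20.0
```

The jaws are holding the lid at 43.4 mm and 20 N. I'll lift.

Call:
jog_arm(
  deltas=[
    [[-1,0,0,0.5,0],[-1,0,0,1.5,0],[-1,0,0,2.5,0],[-1,0,0,3,0],[-1,0,0,2.5,0],[-1,0,0,1.5,0],[-1,0,0,0.5,0],[-1,0,0,0,0]],
  ],
)

```text
time_s: 7.5
tcp_pos: [0.6362, -0.1114, 0.1666]
eef_rot: [180.0, -0.0, -179.8]
contact_force: [0.5, 0.5, -2.5]
gripper_width: 0.0433
gripper_force: 20.0
```

```bash
python3 - <<'E'
from h import *
im=r.capture('scene')[50:250,100:300]
cv2.imwrite('pics/s5.png',cv2.resize(im,None,fx=3,fy=3))
E
```

```text
(no output)
```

View pics/s5.png

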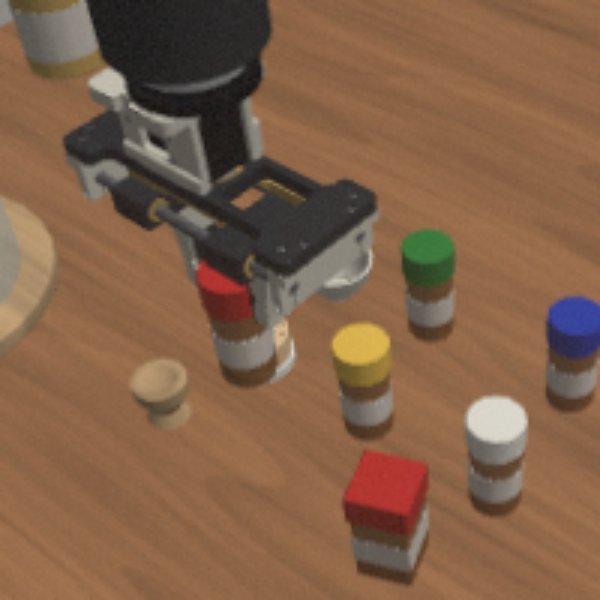

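The red jar hangs upright in the jaws, its lid at crop (228,290). I'll carry it over the red pad.

Call:
jog_arm(
  deltas=[
    [[-1,-0.4,2,0,0],[-1,-0.9,4,0,0],[-1,-1.1,5,0,0],[-1,-1.1,5.5,0,0],[-1,-1.1,5.5,0,0],[-1,-1.1,5,0,0],[-1,-0.9,4,0,0],[-1,-0.4,1.7,0,0]],
  ],
)

```text
time_s: 8.55
tcp_pos: [0.5652, 0.2181, 0.1662]
eef_rot: [-180.0, -0.1, -179.7]
contact_force: [-0.4, -0.8, -2.2]
gripper_width: 0.0436
gripper_force: 20.0
```

Call:
jog_arm(
  deltas=[
    [[-1,0,0,-1,0],[-1,0,0,-3,0],[-1,0,0,-3,0],[-1,0,0,-2,0],[-1,0,0,-0.8,0],[-1,0,0,-0.5,0],[-1,0,0,0,0],[-1,0,0,0,0]],
  ],
)

```text
time_s: 9.55
tcp_pos: [0.567, 0.2157, 0.0647]
eef_rot: [180.0, 0.1, -179.8]
contact_force: [-0.3, 0.1, -1.8]
gripper_width: 0.0438
gripper_force: 20.0
```

Call:
jog_arm(
  deltas=[
    [[-1,0,0,-0.2,0],[-1,0,0,-0.2,0],[-1,0,0,-0.2,0],[-1,0,0,0,0],[-1,0,0,0,0]],
  ],
)

```text
time_s: 10.18
tcp_pos: [0.5666, 0.2155, 0.058]
eef_rot: [-180.0, 0.0, -179.8]
contact_force: [0.3, -0.3, -0.9]
gripper_width: 0.0436
gripper_force: 20.0
```

Call:
jog_arm(
  deltas=[
    [[-1,0,0,-0.1,0],[-1,0,0,-0.1,0],[-1,0,0,0,0],[-1,0,0,0,0]],
  ],
)

```text
time_s: 10.68
tcp_pos: [0.5667, 0.2156, 0.0562]
eef_rot: [180.0, 0.0, -179.8]
contact_force: [0.8, -0.3, 1.1]
gripper_width: 0.0436
gripper_force: 20.0
```

The vertical force went from -2 N to +1.1 N, so the jar is standing on the pad. I'll release it, rise, and go to yellow at (554,-87).

Call:
jog_arm(
  deltas=[
    [[0.6,0,0,0,0],[0.6,0,0,0,0],[0.6,0,0,0,0],[0.6,0,0,2,0],[0.6,0,0,3,0],[0.6,0,0,3,0],[0.6,0,0,3,0],[0.6,0,0,0,0]],
  ],
)

```text
time_s: 11.68
tcp_pos: [0.5679, 0.2164, 0.1687]
eef_rot: [179.8, 0.2, -179.8]
contact_force: [-0.1, 0.4, -1.0]
gripper_width: 0.0702
gripper_force: 0.0
```

Call:
jog_arm(
  deltas=[
    [[0.6,-0.1,-2.4,0,0],[0.6,-0.2,-4.5,0,0],[0.6,-0.2,-5,0,0],[0.6,-0.2,-5,0,0],[0.6,-0.2,-5,0,0],[0.6,-0.2,-4.5,0,0],[0.6,-0.1,-3,0,0],[0.6,-0.1,-1,0,0]],
  ],
)

```text
time_s: 12.68
tcp_pos: [0.5522, -0.0908, 0.1649]
eef_rot: [-180.0, -0.1, -180.0]
contact_force: [0.1, 0.9, -0.4]
gripper_width: 0.07
gripper_force: 0.0
```

```bash
python3 - <<'E'
from h import *
a=r.capture('scene');s=r.get_state();print(s['tcp_pos'])
cv2.imwrite('pics/s6.png',cv2.resize(a[80:330,150:430],None,fx=2.4,fy=2.4))
E
```

```text
[ 0.5522545  -0.09070928  0.16507179]
```

View pics/s6.png

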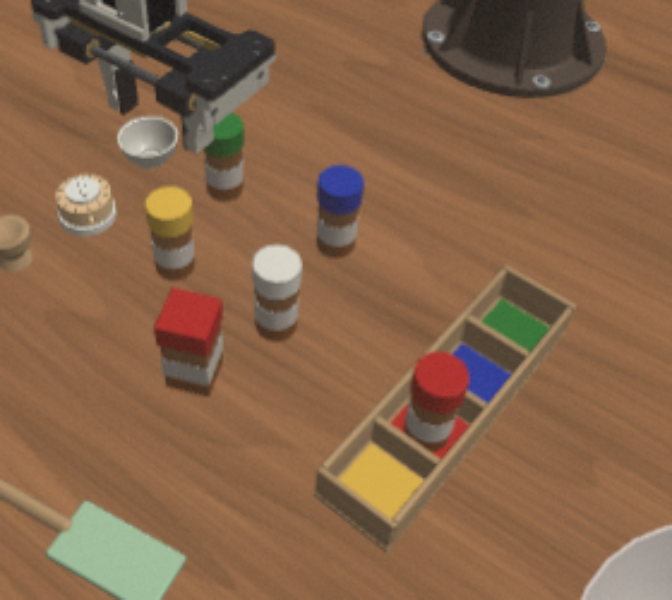

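The red jar stands upright in the middle of the red bay, its lid at crop (440,380), and the arm is at yellow. I'll descend, grip and lift.

Call:
jog_arm(
  deltas=[
    [[0.6,0,0,-2,0],[0.6,0,0,-3,0],[0.6,0,0,-3,0],[0.6,0,0,-2.5,0],[0.6,0,0,-1.4,0],[0.6,0,0,0,0],[-1,0,0,0,0],[-1,0,0,0,0]],
  ],
)

```text
time_s: 13.72
tcp_pos: [0.5542, -0.0883, 0.048]
eef_rot: [180.0, 0.1, -179.8]
contact_force: [-0.9, 0.3, 0.0]
gripper_width: 0.0553
gripper_force: 0.0
```

Call:
jog_arm(
  deltas=[
    [[-1,0,0,0,0],[-1,0,0,0,0],[-1,0,0,0,0]],
  ],
)

```text
time_s: 14.1
tcp_pos: [0.554, -0.0884, 0.0476]
eef_rot: [180.0, 0.1, -179.8]
contact_force: [-0.3, 2.0, 5.3]
gripper_width: 0.0436
gripper_force: 20.0
```

Call:
jog_arm(
  deltas=[
    [[-1,0,0,0.5,0],[-1,0,0,1.5,0],[-1,0,0,2.5,0],[-1,0,0,3,0],[-1,0,0,2.5,0],[-1,0,0,1.5,0],[-1,0,0,0.5,0],[-1,0,0,0,0]],
  ],
)

```text
time_s: 15.1
tcp_pos: [0.5532, -0.0884, 0.1666]
eef_rot: [180.0, -0.0, -179.8]
contact_force: [0.1, 0.1, -2.4]
gripper_width: 0.043
gripper_force: 20.0
```

Call:
jog_arm(
  deltas=[
    [[-1,0.5,2,0,0],[-1,1.1,4,0,0],[-1,1.3,4.5,0,0],[-1,1.3,4.7,0,0],[-1,1.3,4.7,0,0],[-1,1.3,4.5,0,0],[-1,1.1,4,0,0],[-1,0.5,1.6,0,0]],
  ],
)

```text
time_s: 16.1
tcp_pos: [0.6372, 0.2144, 0.1652]
eef_rot: [-179.9, -0.1, -179.7]
contact_force: [-0.4, -0.3, -1.6]
gripper_width: 0.0434
gripper_force: 20.0
```

Call:
jog_arm(
  deltas=[
    [[-1,0,0,-1,0],[-1,0,0,-3,0],[-1,0,0,-3,0],[-1,0,0,-2,0],[-1,0,0,-0.8,0],[-1,0,0,-0.5,0],[-1,0,0,-0.3,0],[-1,0,0,0,0]],
  ],
)

```text
time_s: 17.1
tcp_pos: [0.6377, 0.2116, 0.0614]
eef_rot: [180.0, 0.0, -179.8]
contact_force: [-0.2, 0.3, -2.5]
gripper_width: 0.0438
gripper_force: 20.0
```

Call:
jog_arm(
  deltas=[
    [[-1,0,0,-0.2,0],[-1,0,0,-0.1,0],[-1,0,0,-0.1,0],[-1,0,0,-0.1,0],[-1,0,0,0,0],[-1,0,0,0,0]],
  ],
)

```text
time_s: 17.85
tcp_pos: [0.6378, 0.2117, 0.0566]
eef_rot: [180.0, 0.0, -179.8]
contact_force: [-2.1, 0.5, 6.0]
gripper_width: 0.0432
gripper_force: 20.0
```

The jar has touched down. I'll release and go to green.

Call:
jog_arm(
  deltas=[
    [[0.6,0,0,0,0],[0.6,0,0,0,0],[0.6,0,0,0,0],[0.6,0,0,2,0],[0.6,0,0,3,0],[0.6,0,0,3,0],[0.6,0,0,3,0],[0.6,0,0,0,0]],
  ],
)

```text
time_s: 18.85
tcp_pos: [0.639, 0.2123, 0.1689]
eef_rot: [179.9, 0.3, -179.8]
contact_force: [0.2, -0.7, -0.1]
gripper_width: 0.0702
gripper_force: 0.0
```

Call:
jog_arm(
  deltas=[
    [[0.6,-1.2,-2,0,0],[0.6,-2.7,-4.5,0,0],[0.6,-3,-5,0,0],[0.6,-3,-5,0,0],[0.6,-3,-5,0,0],[0.6,-3,-5,0,0],[0.6,-2.7,-4.5,0,0],[0.6,-1.3,-1.9,0,0]],
  ],
)

```text
time_s: 19.85
tcp_pos: [0.4364, -0.1192, 0.1654]
eef_rot: [180.0, -0.1, -179.9]
contact_force: [0.1, -0.2, -0.2]
gripper_width: 0.0705
gripper_force: 0.0
```

Call:
jog_arm(
  deltas=[
    [[0.6,0,0,-2,0],[0.6,0,0,-3,0],[0.6,0,0,-1,0],[0.6,0,0,0,0]],
  ],
)

```text
time_s: 20.35
tcp_pos: [0.4381, -0.1175, 0.1055]
eef_rot: [-180.0, -0.1, -179.8]
contact_force: [-0.7, 0.2, 0.5]
gripper_width: 0.0701
gripper_force: 0.0
```

```bash
python3 - <<'E'
from h import *
a=r.capture('scene');s=r.get_state();print(s['tcp_pos'],s['eef_rot'])
cv2.imwrite('pics/s7.png',cv2.resize(a[80:330,150:430],None,fx=2.4,fy=2.4))
E
```

```text
[ 0.4387664  -0.11743703  0.10619313] [-1.79980114e+02 -1.99540971e-02 -1.79814502e+02]
```

View pics/s7.png

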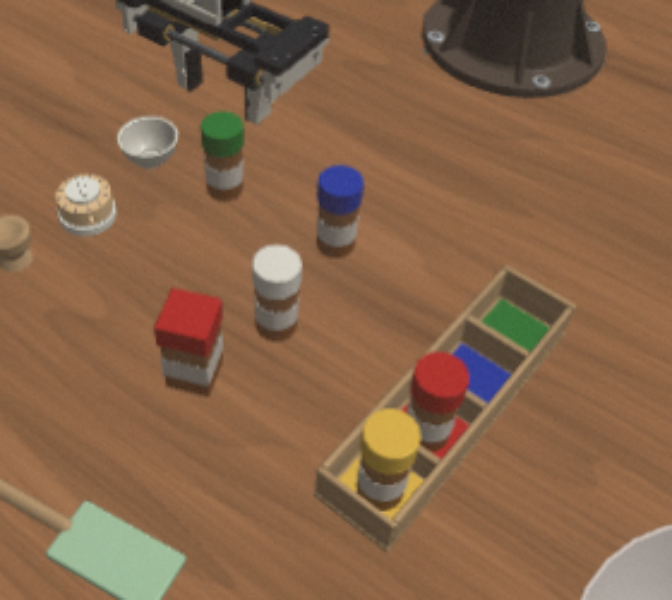

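The yellow jar stands upright in the yellow bay, its lid at crop (390,440). The jaws are just above the green jar at crop (222,135).

Call:
jog_arm(
  deltas=[
    [[0.6,0,0,-2.5,0],[0.6,0,0,-2,0],[0.6,0,0,-1.4,0],[0.6,0,0,0,0],[-1,0,0,0,0],[-1,0,0,0,0],[-1,0,0,0,0],[-1,0,0,0,0]],
  ],
)

```text
time_s: 21.4
tcp_pos: [0.439, -0.1175, 0.0474]
eef_rot: [180.0, 0.1, -179.8]
contact_force: [0.1, -0.6, 3.3]
gripper_width: 0.0436
gripper_force: 20.0
```

Call:
jog_arm(
  deltas=[
    [[-1,0,0,0,0],[-1,0,0,0,0]],
  ],
)

```text
time_s: 21.65
tcp_pos: [0.439, -0.1175, 0.0474]
eef_rot: [-180.0, 0.0, -179.8]
contact_force: [-0.7, -0.2, 5.3]
gripper_width: 0.0437
gripper_force: 20.0
```

Call:
jog_arm(
  deltas=[
    [[-1,0,0,0.5,0],[-1,0,0,1.5,0],[-1,0,0,2.5,0],[-1,0,0,3,0],[-1,0,0,2.5,0],[-1,0,0,1.5,0],[-1,0,0,0.5,0],[-1,0,0,0,0]],
  ],
)

```text
time_s: 22.65
tcp_pos: [0.4382, -0.1174, 0.1666]
eef_rot: [180.0, -0.0, -179.8]
contact_force: [0.3, 0.1, -1.3]
gripper_width: 0.0438
gripper_force: 20.0
```

Call:
jog_arm(
  deltas=[
    [[-1,-0.1,2,0,0],[-1,-0.1,4.5,0,0],[-1,-0.2,5.2,0,0],[-1,-0.2,5.4,0,0],[-1,-0.2,5.4,0,0],[-1,-0.1,5.2,0,0],[-1,-0.1,4.5,0,0],[-1,-0.1,1.9,0,0]],
  ],
)

```text
time_s: 23.65
tcp_pos: [0.4269, 0.2253, 0.1658]
eef_rot: [-179.9, -0.1, -179.7]
contact_force: [0.4, -0.6, -2.5]
gripper_width: 0.0435
gripper_force: 20.0
```

Call:
jog_arm(
  deltas=[
    [[-1,0,0,-1,0],[-1,0,0,-2.5,0],[-1,0,0,-2,0],[-1,0,0,0,0]],
  ],
)

```text
time_s: 24.15
tcp_pos: [0.4263, 0.2211, 0.11]
eef_rot: [-179.8, -0.2, -179.9]
contact_force: [0.6, 0.2, -0.7]
gripper_width: 0.0438
gripper_force: 20.0
```

Call:
jog_arm(
  deltas=[
    [[-1,0,0,-2,0],[-1,0,0,-2,0],[-1,0,0,-0.8,0],[-1,0,0,-0.3,0],[-1,0,0,-0.1,0],[-1,0,0,-0.1,0],[-1,0,0,0,0],[-1,0,0,0,0]],
  ],
)

```text
time_s: 25.15
tcp_pos: [0.4276, 0.2237, 0.0592]
eef_rot: [180.0, 0.0, -179.8]
contact_force: [-0.3, 0.1, -2.1]
gripper_width: 0.0436
gripper_force: 20.0
```

Call:
jog_arm(
  deltas=[
    [[-1,0,0,-0.1,0],[-1,0,0,-0.1,0],[-1,0,0,-0.1,0],[-1,0,0,0,0],[-1,0,0,0,0]],
  ],
)

```text
time_s: 25.78
tcp_pos: [0.4278, 0.2236, 0.0564]
eef_rot: [180.0, 0.0, -179.8]
contact_force: [-1.0, -1.4, 5.2]
gripper_width: 0.0437
gripper_force: 20.0
```

The jar is down. I'll release and go to blue at (432,23).

Call:
jog_arm(
  deltas=[
    [[0.6,0,0,0,0],[0.6,0,0,0,0],[0.6,0,0,0,0],[0.6,0,0,2,0],[0.6,0,0,3,0],[0.6,0,0,3,0],[0.6,0,0,3,0],[0.6,0,0,0,0]],
  ],
)

```text
time_s: 26.78
tcp_pos: [0.4286, 0.2247, 0.1682]
eef_rot: [179.8, 0.2, -179.8]
contact_force: [-0.9, -0.4, -0.7]
gripper_width: 0.07
gripper_force: 0.0
```

Call:
jog_arm(
  deltas=[
    [[0.6,0.1,-2,0,0],[0.6,0.1,-4,0,0],[0.6,0.1,-4,0,0],[0.6,0.1,-4,0,0],[0.6,0,-4,0,0],[0.6,0,-2.1,0,0],[0.6,0,0,0,0],[0.6,0,0,0,0]],
  ],
)

```text
time_s: 27.78
tcp_pos: [0.4311, 0.0223, 0.1655]
eef_rot: [-180.0, -0.0, -179.9]
contact_force: [-0.4, 0.4, -0.1]
gripper_width: 0.07
gripper_force: 0.0
```

Call:
jog_arm(
  deltas=[
    [[0.6,0,0,-2,0],[0.6,0,0,-3,0],[0.6,0,0,-3,0],[0.6,0,0,-2.5,0],[0.6,0,0,-1.4,0],[0.6,0,0,0,0],[-1,0,0,0,0],[-1,0,0,0,0]],
  ],
)

```text
time_s: 28.78
tcp_pos: [0.432, 0.023, 0.0476]
eef_rot: [180.0, 0.1, -179.8]
contact_force: [-0.8, -0.0, -0.2]
gripper_width: 0.0555
gripper_force: 0.0
```

Call:
jog_arm(
  deltas=[
    [[-1,0,0,0,0],[-1,0,0,0,0],[-1,0,0,0,0],[-1,0,0,0,0]],
  ],
)

```text
time_s: 29.28
tcp_pos: [0.4319, 0.0227, 0.0474]
eef_rot: [180.0, 0.0, -179.8]
contact_force: [-0.7, 0.8, 6.2]
gripper_width: 0.0435
gripper_force: 20.0
```

Call:
jog_arm(
  deltas=[
    [[-1,0,0,0.5,0],[-1,0,0,1.5,0],[-1,0,0,2.5,0],[-1,0,0,3,0],[-1,0,0,2.5,0],[-1,0,0,1.5,0],[-1,0,0,0.5,0],[-1,0,0,0,0]],
  ],
)

```text
time_s: 30.28
tcp_pos: [0.4313, 0.0225, 0.1667]
eef_rot: [180.0, -0.0, -179.9]
contact_force: [0.6, -0.2, -2.6]
gripper_width: 0.0434
gripper_force: 20.0
```

Call:
jog_arm(
  deltas=[
    [[-1,0.6,2,0,0],[-1,1.3,4,0,0],[-1,1.4,4,0,0],[-1,1.3,4,0,0],[-1,1.3,3.7,0,0],[-1,0.6,2,0,0],[-1,0,0,0,0],[-1,0,0,0,0]],
  ],
)

```text
time_s: 31.28
tcp_pos: [0.4959, 0.2191, 0.1664]
eef_rot: [-180.0, -0.1, -179.8]
contact_force: [0.1, 1.0, -1.5]
gripper_width: 0.0433
gripper_force: 20.0
```

Call:
jog_arm(
  deltas=[
    [[-1,0,0,-1,0],[-1,0,0,-3,0],[-1,0,0,-3,0],[-1,0,0,-2,0],[-1,0,0,-0.8,0],[-1,0,0,-0.5,0],[-1,0,0,-0.3,0],[-1,0,0,0,0]],
  ],
)

```text
time_s: 32.28
tcp_pos: [0.4967, 0.2197, 0.0613]
eef_rot: [180.0, 0.0, -179.8]
contact_force: [-0.3, -0.2, -1.8]
gripper_width: 0.0434
gripper_force: 20.0
```

Call:
jog_arm(
  deltas=[
    [[-1,0,0,-0.2,0],[-1,0,0,-0.1,0],[-1,0,0,-0.1,0],[-1,0,0,-0.1,0],[-1,0,0,0,0],[-1,0,0,0,0]],
  ],
)

```text
time_s: 33.02
tcp_pos: [0.4968, 0.2196, 0.0565]
eef_rot: [180.0, 0.0, -179.8]
contact_force: [-2.7, -0.7, 5.9]
gripper_width: 0.0436
gripper_force: 20.0
```

The jar is down. I'll release, rise and move the arm clear for a final check.

Call:
jog_arm(
  deltas=[
    [[0.6,0,0,0,0],[0.6,0,0,0,0],[0.6,0,0,0,0],[0.6,0,0,2,0],[0.6,0,0,3,0],[0.6,0,0,3,0],[0.6,0,0,3,0],[0.6,0,0,3,0]],
  ],
)

```text
time_s: 34.02
tcp_pos: [0.4964, 0.2195, 0.1969]
eef_rot: [180.0, -0.0, -179.8]
contact_force: [0.5, -0.1, 0.6]
gripper_width: 0.0703
gripper_force: 0.0
```

Call:
jog_arm(
  deltas=[
    [[0.6,0,-4,0,0],[0.6,0,-6,0,0],[0.6,0,-6,0,0],[0.6,0,-6,0,0],[0.6,0,-6,0,0],[0.6,0,-6,0,0],[0.6,0,-6,0,0],[0.6,0,-6,0,0]],
  ],
)

```text
time_s: 35.02
tcp_pos: [0.4963, -0.2424, 0.1961]
eef_rot: [-180.0, 0.0, -179.8]
contact_force: [1.9, 0.4, -0.7]
gripper_width: 0.0701
gripper_force: 0.0
```

Call:
jog_arm(
  deltas=[
    [[0.6,-2,-5,0,0],[0.6,-2,-5,0,0],[0.6,-2,-5,0,0],[0.6,-2,-5,0,0],[0.6,-2,-5,0,0],[0.6,-2,-5,0,0],[0.6,0,0,0,0],[0.6,0,0,0,0]],
  ],
)

```text
time_s: 36.02
tcp_pos: [0.3762, -0.5403, 0.1953]
eef_rot: [180.0, -0.0, -179.9]
contact_force: [0.5, -0.2, 0.9]
gripper_width: 0.0702
gripper_force: 0.0
```

```bash
python3 - <<'E'
from h import *
im=r.capture('top');cv2.imwrite('pics/tE.png',im)
for k,a,q,e,c in blobs('top',im):
    if k=='green' or a<250: continue
    M=cv2.moments(c);u2,v2=M['m10']/M['m00'],M['m01']/M['m00'];z=.101 if u2<200 else .092
    print(k,a,np.round(onz('top',u2,v2,z)*1000)[:2])
E
```

```text
red 930.0 [558. 201.]
red 652.0 [639.  13.]
yellow 999.5 [625. 198.]
blue 852.0 [492. 205.]
white 470.0 [ 462. -206.]
white 251.5 [ 551. -196.]
white 420.0 [551.  38.]
white 4868.0 [671. 442.]
```

View pics/tE.png

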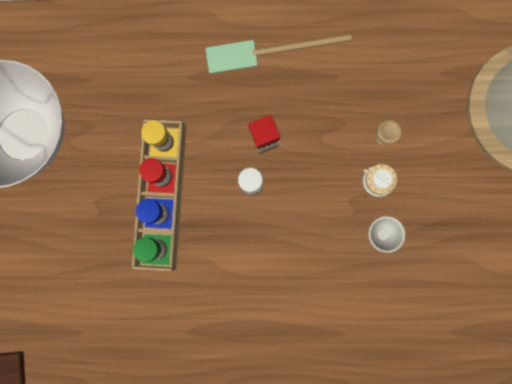

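All four jars stand in bays of their own colour, with lids at yellow (155,133), red (152,171), blue (149,211) and green (147,250). The white and square jars are still at (551,38) and (639,13), where they started. I'll convert the lid centres to positions before handing in.

```bash
python3 - <<'E'
from h import *
P=dict(yellow=(155,133,638,212),red=(152,170.5,567,216),blue=(149,211,497,220),green=(147.5,250,428,224))
ok=True
for k,(u,v,x,y) in P.items():
    d=onz('top',u,v,.101)[:2]*1000-[x,y];print(k,np.round(d));ok&=np.hypot(*d)<9
if ok: print(r.close_job())
E
```

```text
yellow [-3. -4.]
red [ 0. -4.]
blue [-2. -4.]
green [-1. -7.]
the job is handed in; nothing more can be done
None
```

The job is handed in: the red, yellow, green and blue jars each stand upright in the bay of their own colour, about 4–7 mm from the pad centres by my final camera check, and the white and square jars have not moved; the hand-in gave no verdict.

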